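# Refit the bayonet cover of a vacuum filter

## Robot

A 7-joint arm with a two-finger parallel gripper is mounted at the origin on the work surface. World frame = base frame: x ahead of the robot, y to its left, z up, the work surface at z = 0. Lengths are in m, angles in rad, forces in N, time in s.
With the tool pointing down it reaches from about 0.375 to 0.925 m from the base axis. Payload 3.1 kg.
Tool frame: the origin (TCP) lies between the finger pads; the fingertips stand 19 mm ahead of it and the grasp point (between the pads) is the TCP; z points along the fingers, y is the direction in which the jaws open and shut (so a half turn about z gives the same grasp; the last joint's range is limited). The gripper opens to 85 mm and grips with 20 to 120 N. Pads are 22 mm wide; open, the fingers measure 114 mm over their backs; the gripper's body (76 mm by 85 mm) begins 54 mm behind the grasp point. The pads swing forward as they close: fully open they stand 13 mm farther back than shut.
Start: joints at [-1.316, 0.383, 0.044, 1.598, -0.018, 1.161, -0.05], TCP at [0.225, 0.61, 0.25] pointing down, gripper open.
Joint ranges: [-2.61, 2.61], [-0.41, 2.15], [-1.48, 1.57], [0, 2.5], [-1.57, 4.71], [0.05, 1.97], [-2.85, 2.85]. Speed limits (rad/s): [2.79, 2.79, 3.14, 3.14, 3.14, 3.14, 3.14].

## Interface

Orientations are given as a unit quaternion [x, y, z, w].
In Python, from bench import move_ptp, movel, move_j, move_gripper, pause, inverse_kinematics, read_camera, camera_params, MotionError, sign_off, look_for, tip_of, read_time_s, read_qpos, read_joint_vel, read_effort, read_eef_pos, read_tcp_rot, read_ft_force, read_ft_torque, read_finger_gap gives the robot as it stands. Calls block until the motion is done:
- move_ptp(position, orientation): joint-space move of the TCP to a pose.
- movel(position, orientation=None, speed=0.15): straight line of the TCP; orientation=None keeps the orientation; speed is the mean speed in m/s.
- move_j(angles): joint-space move.
- move_gripper(opening, effort=None): finger opening in m; effort is the grip in N (None keeps the last); returns when the fingers have stopped.
- pause(seconds).
- inverse_kinematics(position, orientation): joint angles nearest the present ones, or None.
- read_camera(name): name is "side" or "top"; returns the picture (400x640x3 uint8, red, green, blue); there is no depth.
- camera_params(name): a dict with "K" (3x3 intrinsics, pixels), "camera_from_world" (4x4, takes a point from world to camera coordinates). Camera axes: x right, y down, z forward; pixel columns grow to the right and rows downward; lengths in m; the calibration is good to about 2 mm. A picture is of the moment at which its call begins. camera_params takes no time and is no camera call.
A pose or a line that the arm cannot do raises MotionError and nothing moves.
- sign_off(): hands the job in, once; it reports no verdict.
Trained networks look in the newest picture that a camera, given by its name, has taken for a name from the list of things; names that differ only in an ending like _2 or _b are one class to them, and where a whole thing is asked for, a point or a joint stands for the part that bears it (a point fixed in the world has none). Each returns a list of dicts, best first, with "confidence" (0 to 1); they miss things now and then, are a little off and sometimes report something else, mostly with a low value. They report only what shows in the picture. A call takes as long as a camera call. They do not tell look-alikes from the thing itself.
- look_for(camera, name): "at" ([column, row] in pixels, amid what is visible of it).
- tip_of(camera, name): "at" ([column, row] in pixels: a listed point, or the origin of a listed thing).
Readings, each from a call of its own:
- read_time_s(): time.
- read_qpos(): joint angles.
- read_joint_vel(): joint speeds.
- read_effort(): joint torques, N m.
- read_eef_pos(): TCP position.
- read_tcp_rot(): TCP orientation.
- read_ft_force(): force on the tool from outside, world axes, zero at the start.
- read_ft_torque(): the same for the moment, N m.
- read_finger_gap(): finger opening in m.
Only numpy, scipy, OpenCV 4.12 (cv2) and the standard library are available. Lean on these libraries where they do the work, as an engineer would, in place of code of your own. Each camera call takes 0.05 s, during which the arm holds its last target.

## Task

The filter pot on the vacuum pump has a new cartridge; put its loose cover back on. Pick the cover up by its bar, feel for the two slots with light pressure, push it gently down against the cartridge's spring and turn it clockwise to the stop so that the lugs spring up into their notches; then let go of it. Do not force anything, and leave the things lying around where they are.

Things in the scene. Friction and masses are not known exactly. Their poses are not given: they have to be found in the camera images.
- cover_bar (a point): Loose grey cover, standing upright on its plug, 60 mm high, about 0.2 kg. Point: centre of its straight grip bar (56 long, 14 thick, 30 mm high) on the axis, 15 mm above the 84 mm round flange, 15 mm below the bar's top, 45 mm above the plug's bottom end. x runs along the bar, z up; half a turn makes no difference.
- cover: The same cover; origin at the centre of the plug's bottom end. Plug 57 mm diameter, 22 mm long below the flange, its last 6 mm tapered to 49 mm. Two lugs stand out of it in line with the bar (x and -x): 12 mm wide, 6 mm high, reaching 35 mm from the axis, undersides 6 mm above the plug's bottom end.
- filter: Fixed vacuum pump with its round open aluminium filter pot (92 mm diameter). Origin on the pot's axis at table height, z up; x points along the outlet pipe to the pump motor, the brass hose stub points to -x. All heights at the other pot points are above this origin.
- pot_mouth (a point): Centre of the pot's mouth, level with its flat rim, 90 mm high. In it a steel ring: bore 63 mm, two opposite slots open to the top, lugs fit with 4 degrees of play each way. The line of the slots may lie up to 43 degrees to either side of the pot's x axis, as the ring was screwed in (visible from above, not in the pose). Lugs resting on the rim: plug end at 84 mm.
- pot_seat (a point): Point on the pot's axis, 73 mm high, where the plug's bottom end rests when locked. Lugs in the slots drop until the plug meets the sprung cartridge at 77.5 mm (3 N there, 0.8 N more per mm). Lugs can turn under the lip with the plug end below 70 mm; at 68 mm the flange lies hard on the rim.
- pot_axis (a point): Point on the pot's axis, 118 mm high: where the bar's centre is when locked. Pushed in, the cover turns clockwise only (seen from above), 60 degrees to a solid stop; there the spring lifts it 3 to 5 mm, lugs into notches that hold it. Keep pushes under 25 N, twists under 0.8 N m; contact forces adding up to 70 N count as forcing.
- old_cartridge_mid (a point): Old dusty filter cartridge, 50 mm diameter, 58 mm high, standing loose on the table; leave alone. The point is its centre.
- praline_box_mid (a point): Closed dark flat praline box, 163 by 113 by 29 mm, loose on the table; leave alone. The point is its centre.
- driver_grip (a point): Loose screwdriver lying on the table; leave alone. The point is on its handle.
Mind the look-alikes: they are no part of the job. There is more than one size of the cover; the job needs the middle-sized.

How it is judged:
By the outcome, as a careful person would: the job done as asked, in the order asked, and still so for the second after the job is handed in, with the robot touching nothing.
It also fails if it takes over 72 s, if anything falls off the work surface, if the arm or the gripper's body presses on something with over 40 N, if the wrist force passes 120 N, or if a joint passes its speed limit or range.

## Working session

There is one attempt and no reset: what is moved stays moved. The work goes in short steps, each a Python script; the robot and the scene stay as the last script left them, time stands still between calls to the robot, and variables do not carry over. Pictures are saved under pics/ and viewed, and the job is handed in when it is done.

```bash
mkdir -p pics; ls
cat > h.py <<'E'
from bench import *
import numpy as np, cv2
from scipy.spatial.transform import Rotation as R
def save(cam,fn,crop=None,scale=1):
    im=read_camera(cam)
    a=im if crop is None else im[crop[1]:crop[3],crop[0]:crop[2]]
    a=cv2.resize(a,None,fx=scale,fy=scale,interpolation=cv2.INTER_CUBIC)
    cv2.imwrite('pics/'+fn,a[:,:,::-1]); return im
def ray(cam,uv):
    p=camera_params(cam);K=np.array(p['K']);T=np.array(p['camera_from_world'])
    d=np.linalg.solve(K,[uv[0],uv[1],1.]);Rm=T[:3,:3]
    return -Rm.T@T[:3,3],Rm.T@d
def at_z(cam,uv,z):
    o,d=ray(cam,uv);return o+d*(z-o[2])/d[2]
def proj(cam,X):
    p=camera_params(cam);K=np.array(p['K']);T=np.array(p['camera_from_world'])
    c=T[:3,:3]@np.array(X)+T[:3,3];q=K@c;return q[:2]/q[2]
def tri(uv1,uv2,c1='top',c2='side'):
    o1,d1=ray(c1,uv1);o2,d2=ray(c2,uv2)
    A=np.stack([d1,-d2],1);s=np.linalg.lstsq(A,o2-o1,rcond=None)[0]
    a=o1+s[0]*d1;b=o2+s[1]*d2;return (a+b)/2,np.linalg.norm(a-b)
E
python3 - <<'E'
from h import *
np.set_printoptions(precision=4,suppress=True)
for c in('top','side'):
    save(c,c+'0.png')
    print(c,ray(c,(320,200)),camera_params(c)['K'][0])
    for n in('cover_bar','cover','filter','pot_mouth','pot_axis'):
        print(n,[(np.round(r['at'],1).tolist(),round(r['confidence'],2)) for r in tip_of(c,n)])
print(read_time_s(),read_tcp_rot(),read_ft_force())
E
```

```text
pics
top (array([0.3506, 0.0028, 1.1949]), array([ 0.112 ,  0.0203, -0.9937])) [400.2876   0.     327.2902]
cover_bar [([253.5, 251.1], 0.86), ([277.3, 167.8], 0.69), ([283.0, 205.2], 0.53), ([391.5, 200.5], 0.44)]
cover [([257.0, 252.8], 0.87), ([279.1, 169.0], 0.76)]
filter [([387.0, 205.0], 0.73)]
pot_mouth [([391.2, 202.9], 0.91)]
pot_axis [([392.6, 200.6], 0.62), ([324.8, 218.4], 0.32), ([181.5, 223.2], 0.2)]
side (array([0.4388, 0.8988, 1.2129]), array([ 0.0053, -0.6227, -0.7827])) [463.0149   0.     310.8138]
cover_bar [([310.1, 246.1], 0.93), ([352.2, 268.1], 0.71), ([271.3, 246.8], 0.59)]
cover [([272.8, 252.1], 0.84), ([308.1, 258.1], 0.75), ([351.8, 275.1], 0.56)]
filter [([319.9, 175.7], 0.75), ([306.8, 252.7], 0.48)]
pot_mouth [([318.6, 157.0], 0.91), ([314.5, 162.5], 0.17)]
pot_axis []
0.6 [ 0.1754  0.9845 -0.     -0.    ] [0.0699 0.4015 0.5445]
```

View pics/top0.png

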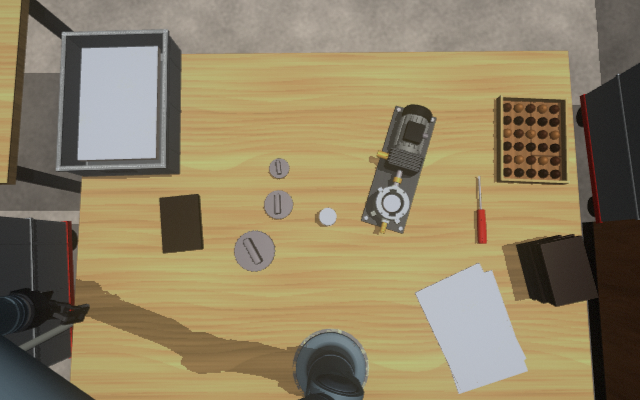

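View pics/side0.png

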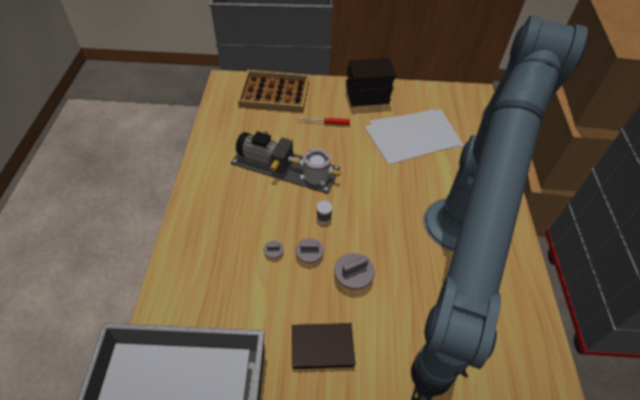

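Three covers show in the top view: small at (279,168), about 21 px or 60 mm; middle at (278,205), about 29 px or 84 mm; large at (254,251), about 41 px or 120 mm. The middle one fits the 84 mm flange. I'll confirm it in an enlarged crop and look at the slots in the pot.

Run:
```python
from h import *
im=read_camera('top')
def up(a,f): return cv2.resize(a,None,fx=f,fy=f,interpolation=cv2.INTER_CUBIC)
a=up(im[150:280,225:305],4)  # 320x520
b=up(im[177:232,365:420],8) #440
c=np.zeros((520,780,3),np.uint8); c[:,:320]=a; c[:440,330:770]=b
cv2.imwrite('pics/crop1.png',c[:,:,::-1])
s=read_camera('side')
d=up(s[225:285,255:380],6); d=d[:,:750]
e=up(s[140:200,280:350],6)[:, :420]
cv2.imwrite('pics/crop2.png',d[:,:,::-1]);cv2.imwrite('pics/crop3.png',e[:,:,::-1])
np.save('top0.npy',im);np.save('side0.npy',s)
np.set_printoptions(precision=4,suppress=True)
print('bar',tri((278,205),(310.1,246.1)), tri((283,205.2),(310.1,246.1)))
print('barz',at_z('top',(278,205),.06),at_z('side',(310.1,246.1),.045))
print('mouth',tri((391.2,202.9),(318.6,157)),at_z('top',(391.2,202.9),.09),at_z('side',(318.6,157),.09))
```

```text
bar (array([0.4671, 0.1476, 0.0454]), np.float64(0.0009593599246920623)) (array([0.4679, 0.1353, 0.0264]), np.float64(0.0002055534752935179))
barz [0.4651 0.1458 0.06  ] [0.4676 0.1472 0.045 ]
mouth (array([ 0.4623, -0.1705,  0.0982]), np.float64(0.00498385228227653)) [ 0.4657 -0.1721  0.09  ] [ 0.46   -0.1779  0.09  ]
```

View pics/crop1.png

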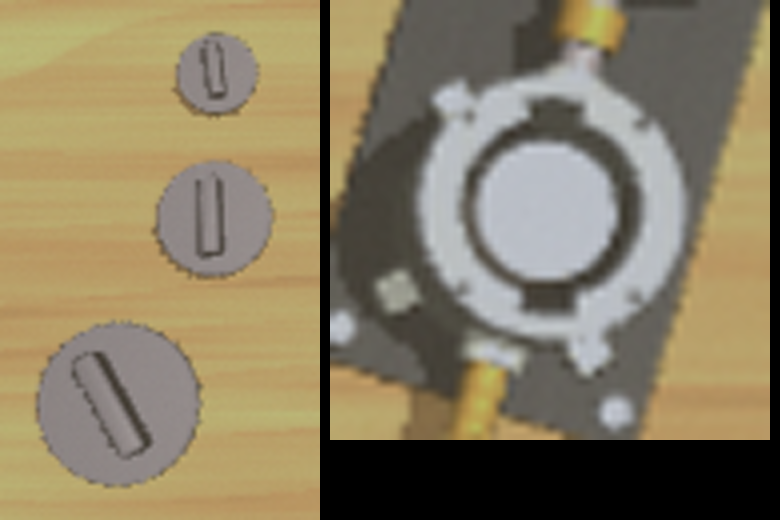

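View pics/crop2.png

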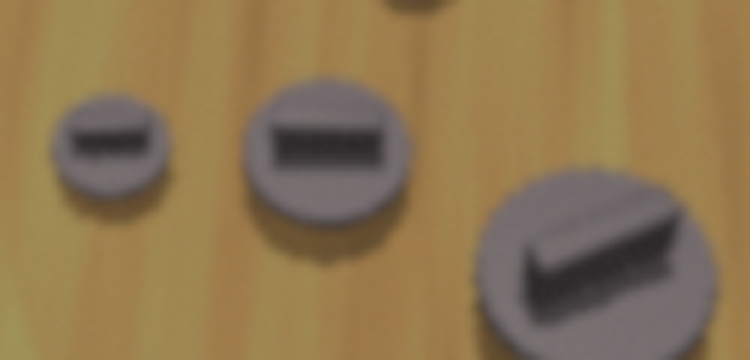

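View pics/crop3.png

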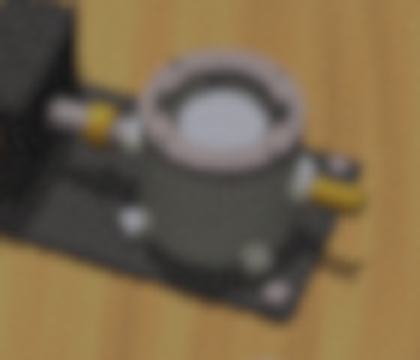

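Crop 1 confirms the middle cover at (278,205), with its bar nearly along the image's vertical. The pot's slots show at about (393.5,190) and (392.5,214). Next I'll refine both by fitting.

```bash
cat > m.py <<'E'
from h import *
from scipy.optimize import minimize
np.set_printoptions(precision=4,suppress=True)
im=np.load('top0.npy').astype(float); g=cv2.GaussianBlur(cv2.cvtColor(im.astype(np.uint8),cv2.COLOR_RGB2GRAY),(0,0),.6).astype(float)
sat=(im.max(2)-im.min(2))
def samp(I,P):
    uv=np.array([proj('top',p) for p in P],np.float32); return cv2.remap(I.astype(np.float32),uv[:,0][None],uv[:,1][None],cv2.INTER_LINEAR)[0]
t=np.linspace(0,2*np.pi,60,endpoint=False)
def circ(c,r,z): return np.c_[c[0]+r*np.cos(t),c[1]+r*np.sin(t),np.full(60,z)]
def fit(I,c0,r,z,sgn,d=.003):
    f=lambda c:-sgn*np.mean(np.clip(samp(I,circ(c,r+d,z))-samp(I,circ(c,r-d,z)),-60,60))
    best=min(((f((c0[0]+a,c0[1]+b)),a,b) for a in np.arange(-.008,.0081,.002) for b in np.arange(-.008,.0081,.002)))
    r=minimize(f,[c0[0]+best[1],c0[1]+best[2]],method='Nelder-Mead',options=dict(initial_simplex=[[c0[0]+best[1]+i,c0[1]+best[2]+j] for i,j in((0,0),(.002,0),(0,.002))]))
    return r.x,r.fun
fl=at_z('top',(278.5,204.6),.028)
print('flange',fit(sat,fl,.042,.029,1))
c0=at_z('top',(392.1,202.5),.09)
print('rim outer',fit(g,c0,.046,.09,-1)); print('bore',fit(g,c0,.0315,.09,1,.002))
# bar top corners from crop1
def q(x,y): return ((x+.5)/4-.5+225,(y+.5)/4-.5+150)
print('bar top',[at_z('top',q(*p),.06) for p in((208,180),(211,256),(209.5,218))])
a,b=at_z('top',q(208,180),.06),at_z('top',q(211,256),.06);print(np.degrees(np.arctan2(*(a-b)[1::-1])))
def s(x,y): return ((x-330+.5)/8-.5+365,(y+.5)/8-.5+177)
a,b=at_z('top',s(556,108),.09),at_z('top',s(549,297),.09);print('slots',a,b,(a+b)/2,np.degrees(np.arctan2(*(a-b)[1::-1])))
# slot by polar darkness
c,_=fit(g,c0,.0315,.09,1,.002); c2,_=fit(g,c0,.046,.09,-1)
for cc in(c2,c):
  for base in(0,180):
    ang=np.arange(-45,46,1.5); v=np.mean([samp(g,np.c_[cc[0]+r*np.cos(np.radians(ang+base)),cc[1]+r*np.sin(np.radians(ang+base)),np.full(len(ang),.09)]) for r in(.0335,.0345,.0355)],0)
    w=np.clip(np.median(v)-20-v,0,None); print(base,'slot ang',(w*ang).sum()/w.sum(), ang[w>0][[0,-1]])
E
python3 m.py
```

```text
Traceback (most recent call last):
  File "m.py", line 16, in <module>
    print('flange',fit(sat,fl,.042,.029,1))
                   ~~~^^^^^^^^^^^^^^^^^^^^
  File "m.py", line 12, in fit
    best=min(((f((c0[0]+a,c0[1]+b)),a,b) for a in np.arange(-.008,.0081,.002) for b in np.arange(-.008,.0081,.002)))
  File "m.py", line 12, in <genexpr>
    best=min(((f((c0[0]+a,c0[1]+b)),a,b) for a in np.arange(-.008,.0081,.002) for b in np.arange(-.008,.0081,.002)))
               ~^^^^^^^^^^^^^^^^^^^
  File "m.py", line 11, in <lambda>
    f=lambda c:-sgn*np.mean(np.clip(samp(I,circ(c,r+d,z))-samp(I,circ(c,r-d,z)),-60,60))
                                                          ~~~~^^^^^^^^^^^^^^^^^
  File "m.py", line 7, in samp
    uv=np.array([proj('top',p) for p in P],np.float32); return cv2.remap(I.astype(np.float32),uv[:,0][None],uv[:,1][None],cv2.INTER_LINEAR)[0]
                 ~~~~^^^^^^^^^
  File "h.py", line 16, in proj
    p=camera_params(cam);K=np.array(p['K']);T=np.array(p['camera_from_world'])
ValueError: time passes only in moves, steps and waits
```

```bash
python3 - <<'E'
s=open('h.py').read().replace("import numpy as np, cv2\n","import numpy as np, cv2, functools\ncamera_params=functools.cache(camera_params)\n")
open('h.py','w').write(s)
E
python3 m.py
```

```text
flange (array([0.4704, 0.1497]), np.float64(-58.494239807128906))
rim outer (array([ 0.4682, -0.1739]), np.float64(-52.82493591308594))
bore (array([ 0.4665, -0.1745]), np.float64(-50.190006256103516))
bar top [array([0.4949, 0.1499, 0.06  ]), array([0.4405, 0.1474, 0.06  ]), array([0.4676, 0.1486, 0.06  ])]
2.617738493159275
slots [ 0.5016 -0.1775  0.09  ] [ 0.4357 -0.1735  0.09  ] [ 0.4686 -0.1755  0.09  ] -3.4871950693497515
0 slot ang -5.698093778463435 [-24.  12.]
180 slot ang -1.1263740093967383 [-18.  15.]
0 slot ang -4.326936564620415 [-21.  12.]
180 slot ang -2.511624943806401 [-19.5  15. ]
```

```bash
cat >> h.py <<'E'
def q(deg):
    f=np.radians(deg);x=np.array([np.cos(f),np.sin(f),0]);z=np.array([0,0,-1.]);return R.from_matrix(np.c_[x,np.cross(z,x),z]).as_quat()
def st():
    return read_eef_pos().round(4) if hasattr(read_eef_pos(),'round') else np.round(read_eef_pos(),4)
E
python3 - <<'E'
from h import *
np.set_printoptions(precision=3,suppress=True)
for off in(0,180,-180):
  for p,a in(((.469,.149,.2),2.6),((.469,.149,.053),2.6),((.4675,-.1742,.2),-3.4),((.4675,-.1742,.126),-3.4),((.4675,-.1742,.12),-68)):
    j=inverse_kinematics(list(p),list(q(a+off)));print(off,p,None if j is None else np.array(j))
E
```

```text
0 (0.469, 0.149, 0.2) [-0.995  0.154  0.657  2.045 -0.113  0.977 -1.806]
0 (0.469, 0.149, 0.053) [-0.941  0.443  0.634  2.132 -0.412  0.687 -1.554]
0 (0.4675, -0.1742, 0.2) [-0.628  0.233  1.015  2.04  -0.237  0.99  -1.124]
0 (0.4675, -0.1742, 0.126) [-0.462  0.351  0.849  2.091 -0.352  0.845 -1.035]
0 (0.4675, -0.1742, 0.12) [-0.783  0.769  1.379  2.103 -0.89   1.071 -1.699]
180 (0.469, 0.149, 0.2) [-0.735  0.14   0.371  2.035 -0.061  0.977  1.283]
180 (0.469, 0.149, 0.053) [-0.653  0.386  0.297  2.119 -0.181  0.66   1.382]
180 (0.4675, -0.1742, 0.2) [-0.659  0.246  1.055  2.041 -0.255  0.993  2.036]
180 (0.4675, -0.1742, 0.126) [-0.449  0.346  0.833  2.091 -0.343  0.843  2.098]
180 (0.4675, -0.1742, 0.12) [-0.483  0.375  0.878  2.095 -0.389  0.839  1.011]
-180 (0.469, 0.149, 0.2) [-0.735  0.14   0.371  2.035 -0.061  0.977  1.283]
-180 (0.469, 0.149, 0.053) [-0.653  0.386  0.297  2.119 -0.181  0.66   1.382]
-180 (0.4675, -0.1742, 0.2) [-0.659  0.246  1.055  2.041 -0.255  0.993  2.036]
-180 (0.4675, -0.1742, 0.126) [-0.449  0.346  0.833  2.091 -0.343  0.843  2.098]
-180 (0.4675, -0.1742, 0.12) [-0.483  0.375  0.878  2.095 -0.389  0.839  1.011]
```

Run:
```python
from h import *
np.set_printoptions(precision=4,suppress=True)
B=[.469,.149];Q=list(q(182.6))
move_ptp([*B,.16],Q); move_gripper(.045)
movel([*B,.10],Q,speed=.15)
print(read_time_s(),st(),read_ft_force(),read_ft_torque())
save('top','g1.png',(225,150,335,260),5); save('side','g2.png',(250,190,370,290),6)
```

```text
3.6417 [0.4692 0.1489 0.1001] [-0.4271 -0.6052  0.0264] [-0.058   0.0128  0.0204]
```

View pics/g2.png

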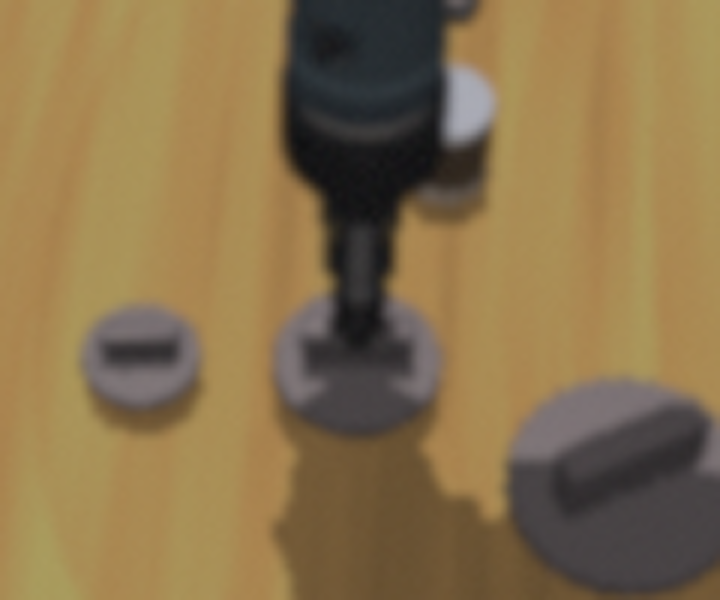

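The open gripper is centred over the middle cover at crop (358,355), along the bar. I'll go down and grasp.

Run:
```python
from h import *
np.set_printoptions(precision=4,suppress=True)
B=[.469,.149];Q=list(q(182.6))
movel([*B,.054],Q,speed=.08); print(st(),read_ft_force())
move_gripper(.0,60); print('gap',read_finger_gap(),read_ft_force())
movel([*B,.075],Q,speed=.06); print(st(),read_ft_force(),read_finger_gap())
movel([*B,.19],Q,speed=.15); print(read_time_s(),st(),read_ft_force(),read_ft_torque(),read_finger_gap())
save('top','l1.png',(225,150,335,260),5); save('side','l2.png',(250,170,370,270),6)
```

```text
[0.4692 0.1489 0.054 ] [ 0.3287  0.0024 -1.1747]
gap 0.013295546624827499 [-0.1139  0.0925  3.9154]
[0.4692 0.1492 0.0754] [ 0.304   0.3126 -1.6924] 0.013302941264470824
6.2667 [0.468  0.1487 0.1889] [-0.4657 -0.6045 -2.5534] [-0.0249  0.0068  0.0065] 0.012975276771133889
```

View pics/l2.png

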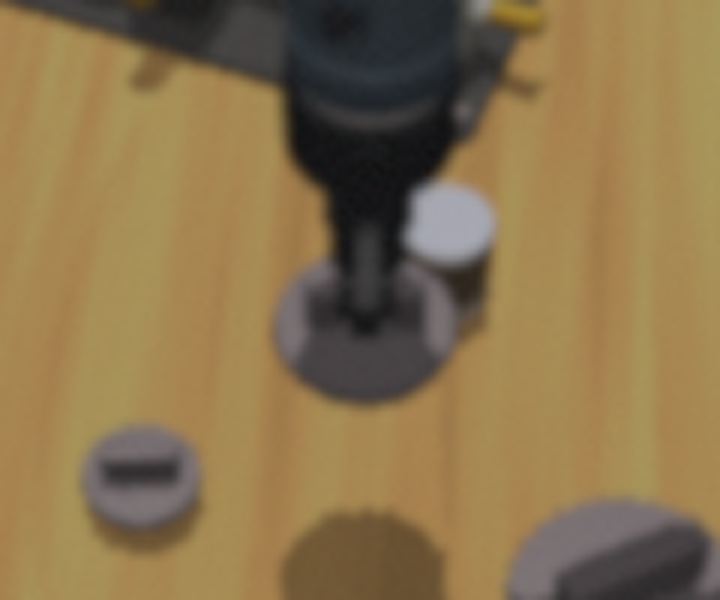

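Lifted level at crop (365,330), with the bar gripped in its middle. Next I'll carry it over the pot and feel down.

```bash
cat >> h.py <<'E'
def F(n=5):
    o=[]
    for _ in range(n): o.append(np.r_[read_ft_force(),read_ft_torque()]); pause(.02)
    return np.mean(o,0)
E
python3 - <<'E'
from h import *
np.set_printoptions(precision=4,suppress=True)
P=[.4675,-.1742];Q=list(q(176.6))
movel([*P,.19],Q,speed=.2); movel([*P,.150],Q,speed=.1); pause(.3)
b=F();np.save('b.npy',b);print(read_time_s(),'base',b,st())
save('top','p1.png',(350,160,435,245),7); save('side','p2.png',(270,100,370,200),6)
for z in np.arange(.146,.1319,-.001):
    movel([*P,float(z)],Q,speed=.03)
    f=F(3)-b;print(round(z,4),st(),f)
    if f[2]>5: break
print(read_time_s())
E
```

```text
9.0667 base [ 0.2266 -0.0207 -1.7739 -0.0065  0.0165 -0.0136] [ 0.4678 -0.1743  0.1504]
0.146 [ 0.4673 -0.1742  0.1458] [-0.402   0.2822 -0.2592  0.0182  0.0247  0.027 ]
0.145 [ 0.4675 -0.1742  0.145 ] [-0.3029  0.0591  0.2656  0.0252 -0.0306 -0.0017]
0.144 [ 0.4675 -0.1742  0.144 ] [-0.66    0.6125 -0.3316 -0.008  -0.0261  0.0245]
0.143 [ 0.4675 -0.1742  0.143 ] [ 0.0344  0.4163  0.0056  0.0212 -0.0221  0.0252]
0.142 [ 0.4675 -0.1742  0.142 ] [-0.5676 -0.2015 -0.0465 -0.0089 -0.009  -0.0147]
0.141 [ 0.4675 -0.1742  0.141 ] [-0.2849 -0.3196  0.2881 -0.0079 -0.05   -0.0069]
0.14 [ 0.4675 -0.1742  0.14  ] [-0.4173  0.1043 -0.4577  0.015   0.0131  0.0043]
0.139 [ 0.4675 -0.1742  0.1389] [-0.2805  0.1019  0.2288 -0.0156 -0.0197  0.0375]
0.138 [ 0.4674 -0.1742  0.1379] [-0.4337 -0.3418  0.277   0.0084 -0.039   0.0356]
0.137 [ 0.4674 -0.1742  0.137 ] [ 0.2323 -0.1304  0.4217 -0.0269  0.0138  0.0017]
0.136 [ 0.4675 -0.1742  0.136 ] [-0.2756  0.3283 -0.3394 -0.0022  0.0036  0.0445]
0.135 [ 0.4674 -0.1742  0.135 ] [-0.2732  0.2661 -0.1997 -0.0222 -0.0185  0.0217]
0.134 [ 0.4675 -0.1742  0.134 ] [-0.6374  0.06    0.3204  0.0108 -0.0022  0.0201]
0.133 [ 0.4675 -0.1742  0.1329] [-0.0013 -0.1123 -0.4175 -0.0064 -0.0064  0.0353]
0.132 [ 0.4677 -0.1743  0.1322] [-0.0316  0.0478  0.8218  0.0094 -0.014   0.0048]
13.7
```

View pics/p1.png

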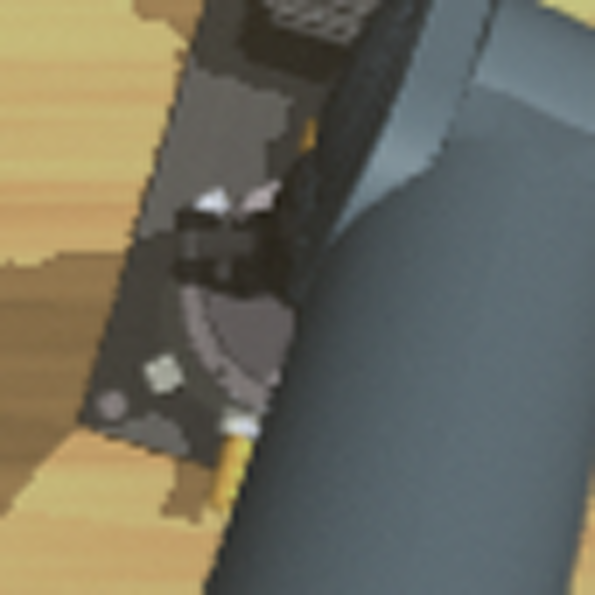

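View pics/p2.png

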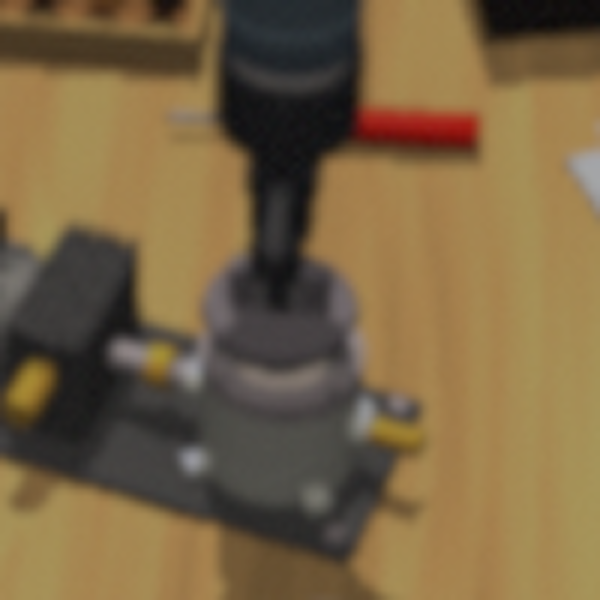

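There was no contact at rim height, so the lugs are in the slots, and the spring is now starting to show. Next I'll press gently to about 69 mm.

Run:
```python
from h import *
np.set_printoptions(precision=4,suppress=True)
P=[.4675,-.1742];Q=list(q(176.6));b=np.load('b.npy')
for z in np.arange(.131,.1219,-.001):
    movel([*P,float(z)],Q,speed=.03)
    f=F(3)-b;print(round(z,4),st(),f,round(read_finger_gap(),4))
    if f[2]>12 or np.hypot(*f[:2])>5: break
print(read_time_s())
save('side','p3.png',(270,100,370,200),6)
```

```text
0.131 [ 0.4678 -0.1743  0.1313] [-0.9046 -0.0607  3.8127  0.0186  0.1036  0.0606] 0.013
0.13 [ 0.4677 -0.1743  0.1302] [-0.9846  0.0815  4.1536  0.0239  0.078   0.0019] 0.0127
0.129 [ 0.4677 -0.1743  0.1292] [-0.8423 -0.0767  5.5475  0.0245  0.0923  0.01  ] 0.0126
0.128 [ 0.4677 -0.1743  0.1282] [-0.2533  0.1383  6.2159  0.023   0.1002  0.0322] 0.0129
0.127 [ 0.4678 -0.1743  0.1272] [-1.1195 -0.3289  6.7961  0.026   0.0753  0.0213] 0.0129
0.126 [ 0.4677 -0.1743  0.1263] [-0.8455 -0.288   7.4322  0.0585  0.1232  0.0268] 0.0125
0.125 [ 0.4678 -0.1743  0.1254] [-1.302  -0.4379  8.321   0.0733  0.1759 -0.0096] 0.0131
0.124 [ 0.4678 -0.1744  0.1245] [-1.763   0.0403  8.8995  0.0935  0.2333  0.0297] 0.013
0.123 [ 0.4678 -0.1744  0.1236] [-1.996  -0.3626  9.3857  0.0977  0.2878  0.0289] 0.013
0.122 [ 0.4678 -0.1744  0.1227] [-2.083   0.4025 10.4842  0.1086  0.412   0.0098] 0.013
16.7
```

View pics/p3.png

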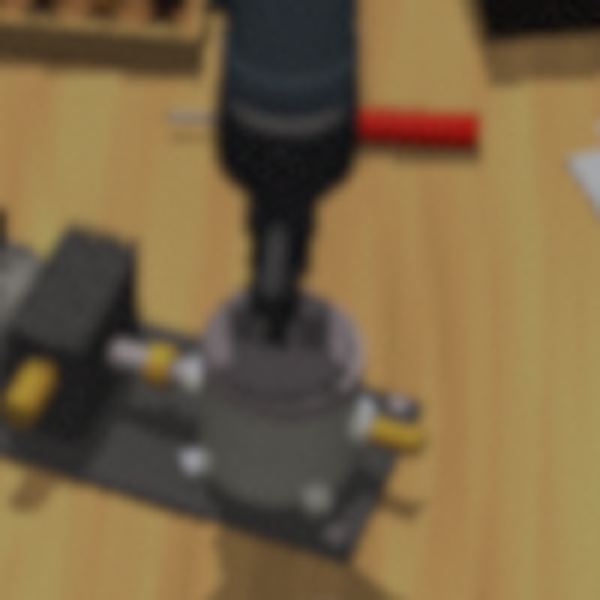

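The plug end is at about 68.7 mm with 10.5 N and a slight -x rub. I'll ease that off by 0.7 mm and then turn clockwise in small monitored steps.

Run:
```python
from h import *
np.set_printoptions(precision=4,suppress=True)
P=[.4668,-.1742];b=np.load('b.npy')
movel([*P,.1219],list(q(176.6)),speed=.03); print(st(),F(4)-b)
for a in range(3,49,3):
    movel([*P,.1219],list(q(176.6-a)),speed=.02)
    f=F(2)-b;ang=R.from_quat(read_tcp_rot()).as_matrix()[:,0]
    print(a,round(np.degrees(np.arctan2(ang[1],ang[0]))%360,1),st(),f,round(read_finger_gap(),4),round(read_time_s(),2))
    if f[2]>16 or abs(f[5])>.45 or np.hypot(*f[:2])>8: print('stop');break
```

```text
[ 0.4677 -0.1744  0.1228] [-1.0998  0.0499 10.2     0.1336  0.2231 -0.0175]
3 173.6 [ 0.4677 -0.1744  0.1228] [-1.311   0.3439 10.5974  0.127   0.2519 -0.0245] 0.0129 17.35
6 170.6 [ 0.4677 -0.1744  0.1228] [-1.1237 -0.3862 10.2072  0.1188  0.1857 -0.0049] 0.0129 17.63
9 167.6 [ 0.4677 -0.1744  0.1228] [-1.1215  0.4957 10.0053  0.1648  0.2211 -0.0164] 0.0131 17.92
12 164.6 [ 0.4677 -0.1744  0.1228] [-1.4323 -0.0056 10.6895  0.1348  0.1992 -0.0068] 0.0125 18.2
15 161.6 [ 0.4677 -0.1744  0.1228] [-1.2727  0.6842 10.5117  0.1547  0.2228 -0.0605] 0.0131 18.48
18 158.6 [ 0.4676 -0.1743  0.1228] [-1.1366  0.2728  9.9182  0.1491  0.1985 -0.0172] 0.0129 18.77
21 155.6 [ 0.4677 -0.1743  0.1228] [-0.399   0.0056 10.6715  0.1374  0.1883 -0.023 ] 0.0129 19.05
24 152.6 [ 0.4677 -0.1743  0.1228] [-1.6784  0.2809 10.7035  0.1618  0.1767  0.0012] 0.0132 19.33
27 149.6 [ 0.4678 -0.1743  0.1228] [-0.8298  0.2075 10.4331  0.1749  0.1683 -0.0441] 0.0132 19.62
30 146.6 [ 0.4678 -0.1743  0.1228] [-0.9172  0.2421 10.7508  0.166   0.1312 -0.0328] 0.0128 19.9
33 143.6 [ 0.4679 -0.1743  0.1228] [-0.8591  0.3753 10.6536  0.1923  0.1278 -0.0545] 0.0131 20.18
36 140.6 [ 0.4679 -0.1743  0.1228] [-1.644   0.6619 11.165   0.21    0.152  -0.0272] 0.0128 20.47
39 137.6 [ 0.468  -0.1743  0.1228] [-0.6328  0.5148 10.4908  0.1278  0.0757 -0.0135] 0.0127 20.75
42 134.6 [ 0.468  -0.1743  0.1229] [-0.2729  0.0373  9.8623  0.198   0.0479 -0.0126] 0.0127 21.03
45 131.6 [ 0.4681 -0.1743  0.1229] [-1.4455 -0.0169 10.4619  0.1541  0.0749 -0.0187] 0.0128 21.32
48 128.6 [ 0.4681 -0.1744  0.1229] [-0.2847  0.7466 10.35    0.1371  0.0732 -0.0329] 0.0131 21.6
```

Turning freely, under the lip. I'll go on in 1° steps to feel the stop.

Run:
```python
from h import *
np.set_printoptions(precision=4,suppress=True)
P=[.4668,-.1742];b=np.load('b.npy')
for a in range(50,69,1):
    movel([*P,.1219],list(q(176.6-a)),speed=.02)
    f=F(4)-b
    print(a,st(),f,round(read_finger_gap(),4),round(read_time_s(),2))
    if f[2]>16 or abs(f[5])>.25 or np.hypot(*f[:2])>8: print('stop');break
```

```text
50 [ 0.4682 -0.1744  0.1229] [-0.719   0.369  10.4832  0.1474  0.0455 -0.0325] 0.0129 21.92
51 [ 0.4682 -0.1744  0.1229] [-0.895   0.2962 10.2824  0.1328  0.0152  0.0033] 0.0128 22.23
52 [ 0.4682 -0.1744  0.1229] [-0.7094  0.3846 10.3295  0.1598  0.0299  0.0105] 0.0129 22.55
53 [ 0.4683 -0.1744  0.1229] [-0.3259  0.7483 10.8146  0.133   0.0209 -0.0119] 0.0129 22.87
54 [ 0.4682 -0.1744  0.1229] [-0.7099  0.4896 10.4208  0.1261  0.0243  0.01  ] 0.013 23.18
55 [ 0.4683 -0.1744  0.1229] [-0.3738  0.558  10.3668  0.1503  0.0066  0.0036] 0.0128 23.5
56 [ 0.4683 -0.1744  0.1229] [-0.2463  0.5595 10.6157  0.1473  0.0056 -0.0161] 0.0128 23.82
57 [ 0.4682 -0.1745  0.1229] [-0.6172  0.3384 10.5485  0.121   0.0239  0.0983] 0.0129 24.13
58 [ 0.4679 -0.1745  0.1229] [-0.7357  0.4463 11.115   0.1135  0.1285  0.1701] 0.0129 24.45
59 [ 0.4675 -0.1747  0.1228] [-1.9938  0.4427 11.6667  0.0692  0.2795  0.2204] 0.0126 24.77
60 [ 0.4671 -0.1748  0.1228] [-2.579  -0.1587 12.2607  0.0214  0.4544  0.2945] 0.0129 25.08
stop
```

Stop felt at 57 to 60°. I'll let the spring lift it while keeping a slight twist.

Run:
```python
from h import *
np.set_printoptions(precision=4,suppress=True)
P=[.4668,-.1742];b=np.load('b.npy');Q=list(q(176.6-59))
for z in np.arange(.1225,.1286,.0005):
    movel([*P,float(z)],Q,speed=.02)
    f=F(3)-b;print(round(z,4),st(),f,round(read_finger_gap(),4),round(read_time_s(),2))
    if f[2]<-2: break
```

```text
0.1225 [ 0.4672 -0.1748  0.1232] [-1.873  -0.1271 10.5    -0.0144  0.2959  0.0722] 0.0129 25.38
0.123 [ 0.4671 -0.1747  0.1235] [-2.0313  0.2816  9.7316 -0.0821  0.1897  0.0917] 0.0126 25.68
0.1235 [ 0.4671 -0.1748  0.124 ] [-1.3828 -0.1246  8.6302 -0.1029  0.1825  0.0888] 0.013 25.98
0.124 [ 0.4671 -0.1748  0.1244] [-1.187  -0.2655  8.4851 -0.083   0.127   0.0795] 0.0129 26.28
0.1245 [ 0.4671 -0.1748  0.1249] [-1.519  -0.8193  7.6717 -0.1134  0.1264  0.0537] 0.0129 26.58
0.125 [ 0.4671 -0.1748  0.1254] [-1.3989 -0.604   7.4237 -0.0797  0.1058  0.0626] 0.0131 26.88
0.1255 [ 0.4671 -0.1748  0.1258] [-1.2715 -0.3414  7.4642 -0.1255  0.0676  0.0749] 0.013 27.18
0.126 [ 0.4671 -0.1747  0.1263] [-0.6258 -0.8792  6.9125 -0.1906  0.0344  0.0733] 0.0131 27.48
0.1265 [ 0.4671 -0.1747  0.1267] [-0.0349 -1.8366  6.0002 -0.3654 -0.0322  0.044 ] 0.0129 27.78
0.127 [ 0.4671 -0.1746  0.1271] [-0.2361 -2.3105  6.1826 -0.5689 -0.1336  0.0706] 0.0129 28.08
0.1275 [ 0.4671 -0.1746  0.1276] [ 0.7089 -3.0716  5.0132 -0.7285 -0.3108  0.0489] 0.013 28.38
0.128 [ 0.467  -0.1746  0.1277] [ 2.0987 -4.4112  0.2885 -0.9203 -0.6783  0.0381] 0.0125 28.68
0.1285 [ 0.467  -0.1746  0.1277] [ 3.558  -5.3931 -2.671  -1.008  -0.9459  0.0495] 0.0128 28.98
```

It rose about 5 mm and then stopped hard (73 to 74 mm), so the lugs sit in the notches. I'll relax the pull and release.

Run:
```python
from h import *
np.set_printoptions(precision=4,suppress=True)
b=np.load('b.npy');Q=list(q(176.6-58))
P=[.4670,-.1746]
movel([*P,.1277],Q,speed=.02); print(st(),F(3)-b)
movel([*P,.1275],list(q(176.6-57)),speed=.02); print(st(),F(3)-b)
for g in (.016,.022,.034): move_gripper(g,20); print(read_finger_gap(),st(),F(3)-b)
p=st(); movel([*P,.150],speed=.06); print(F(3)-b); movel([*P,.22]); movel([.40,.12,.25]); print(read_time_s(),F(3)-b)
im=read_camera('top');s=read_camera('side')
u=lambda a,f:cv2.resize(a,None,fx=f,fy=f,interpolation=cv2.INTER_CUBIC)
c=np.hstack([u(im[170:235,360:425],6),u(s[130:195,285:350],6)])
cv2.imwrite('pics/f1.png',c[:,:,::-1]);np.save('topf.npy',im)
cv2.imwrite('pics/f2.png',np.vstack([im,s])[:,:,::-1][::1,::1][:400])
```

```text
[ 0.4671 -0.1746  0.1276] [ 1.4598 -3.0096  3.3864 -0.6929 -0.4652  0.004 ]
[ 0.467  -0.1745  0.1276] [ 0.2908 -2.8593  4.8267 -0.6122 -0.3347  0.0456]
0.015809338280590543 [ 0.4654 -0.1729  0.1264] [-0.4528 -0.2217  1.4738  0.0212 -0.0041 -0.    ]
0.02183508687260975 [ 0.4666 -0.1742  0.1272] [ 0.0544 -0.0633  1.5073  0.0043  0.002  -0.0084]
0.034393991354677536 [ 0.467  -0.1746  0.1275] [-0.4956  0.149   1.8575 -0.0158 -0.0021 -0.0076]
[-0.1922  0.0428  1.8913 -0.0144 -0.0116 -0.0064]
33.825 [-0.2641 -0.153   1.6304  0.0011 -0.0273 -0.0155]
```

View pics/f1.png

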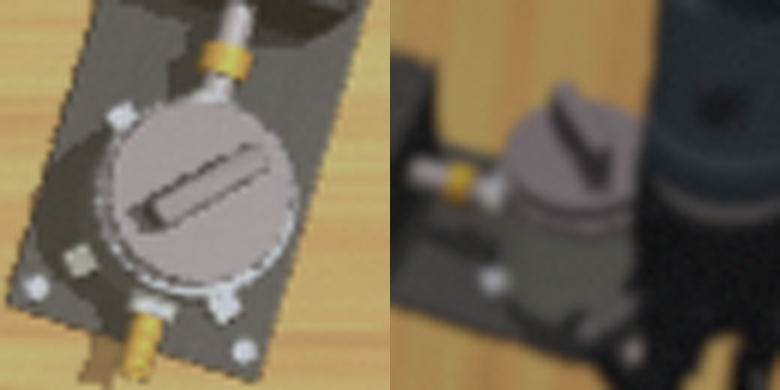

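View pics/f2.png

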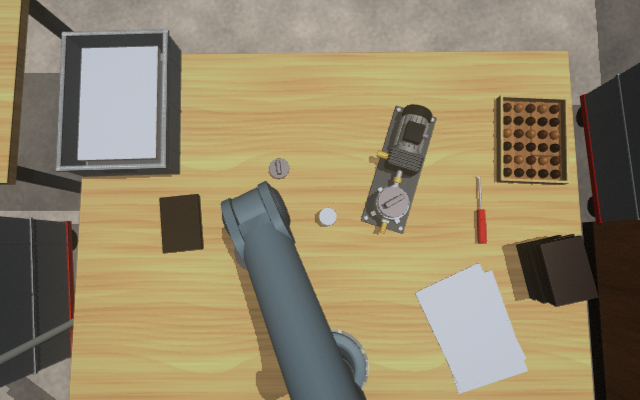

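Run:
```python
from h import *
movel([.40,.32,.25],speed=.25)
s=save('side','f3.png',(270,120,370,195),8); np.save('sidef.npy',s)
print(read_time_s())
exec(open('m.py').read().split("fl=at_z")[0].replace('top0','topf'))
for z in(.095,): print('flange',fit(g,(.4675,-.174),.042,z,1 ),fit(g,(.4675,-.174),.042,z,-1))
m=lambda x,y:((x+.5)/6-.5+360,(y+.5)/6-.5+170)
a,b=at_z('top',m(255,152),.133),at_z('top',m(155,213),.133);print(a,b,(a+b)/2,np.degrees(np.arctan2(*(a-b)[1::-1])),np.linalg.norm(a-b))
```

```text
34.975
flange (array([ 0.4618, -0.1583]), np.float64(-3.625472068786621)) (array([ 0.4712, -0.1774]), np.float64(-25.056331634521484))
[ 0.4825 -0.1949  0.133 ] [ 0.4555 -0.1498  0.133 ] [ 0.469  -0.1723  0.133 ] -59.12577507904522 0.052568508751086075
```

View pics/f3.png

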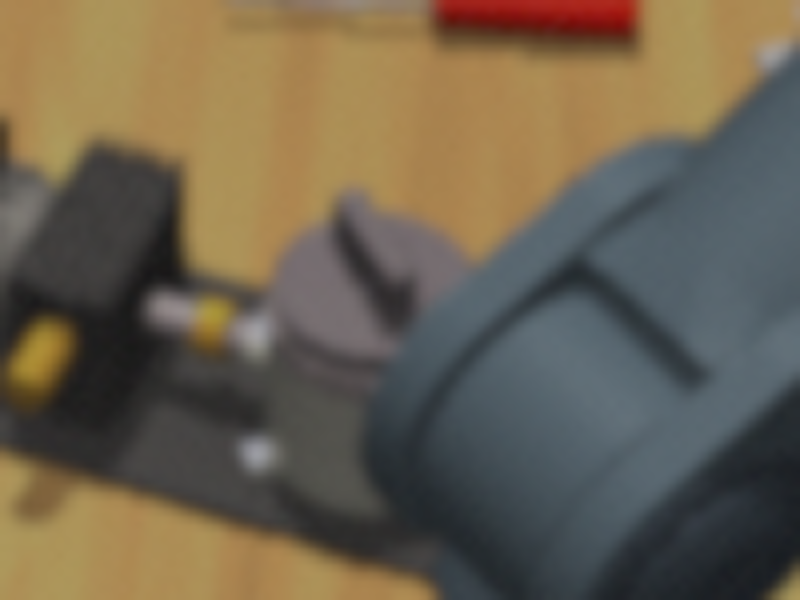

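The bar lies at about -60°, centred on the pot. The arm hides part of the view, so I'll clear it and check that the cover is level.

Run:
```python
from h import *
move_ptp([.225,.61,.25],[0.1754,0.9845,0,0])
im=read_camera('top');s=read_camera('side');np.save('topf.npy',im);np.save('sidef.npy',s)
print(read_time_s())
u=lambda a,f:cv2.resize(a,None,fx=f,fy=f,interpolation=cv2.INTER_CUBIC)
def draw(cam,I,x0,y0,w,f):
    c=np.ascontiguousarray(u(I[y0:y0+w,x0:x0+w],f)); d=c.copy()
    for ctr,r,z,col in(((.4678,-.1745),.046,.090,(0,255,0)),((.4678,-.1745),.042,.095+.008,(255,0,0)),((.4678,-.1745),.042,.095,(255,255,0))):
        pts=np.array([proj(cam,(ctr[0]+r*np.cos(t),ctr[1]+r*np.sin(t),z)) for t in np.linspace(0,6.283,90)])
        pts=((pts+.5-[x0,y0])*f-.5).astype(int); cv2.polylines(d,[pts],True,col,1)
    return np.hstack([c,d])
cv2.imwrite('pics/h1.png',draw('top',im,368,180,48,8)[:,:,::-1])
cv2.imwrite('pics/h2.png',draw('side',s,292,135,48,8)[:,:,::-1])
```

```text
36.35
```

View pics/h1.png

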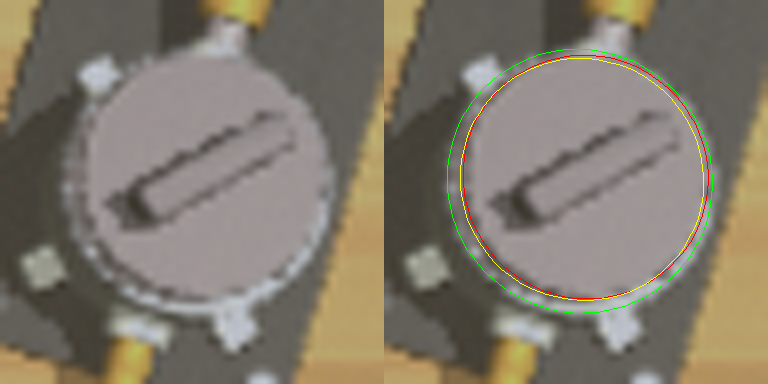

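View pics/h2.png

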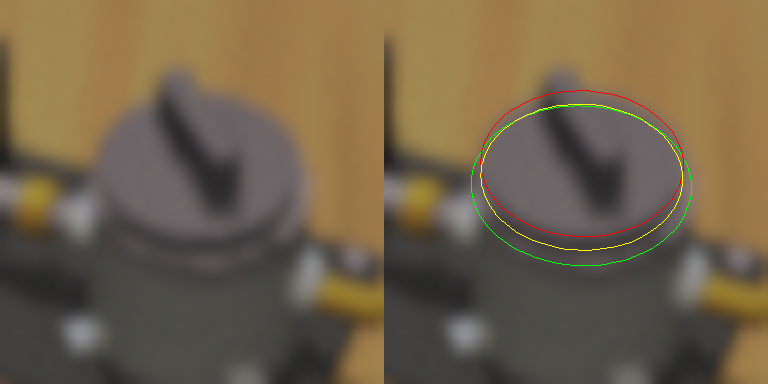

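In both views the flange's edge follows the red circle drawn for the locked height (top at 103 mm). It is level and the gap to the rim is even all round. Handing in.

Run:
```python
from h import *
print(sign_off(),read_time_s())
```

```text
the job is handed in; nothing more can be done
the job is handed in; nothing more can be done
```

The middle-sized cover is back on the pot, turned to its stop with its lugs in the notches, and released. I handed the job in at about 36 s, with the arm back at its start pose and clear of everything.

- **Fitting:** The lugs went into the slots on the first try, with no contact at rim height. I pressed down with about 10 to 12 N and turned clockwise. The stop came 57 to 60° from my image estimate of the slot line, and the twist there reached at most about 0.3 N m.
- **Locking:** The cover rose about 5 mm and then stopped hard with the plug end at roughly 73 to 74 mm, which fits the lugs sitting in their notches.
- **Last pictures:** The cover is level at the locked height and centred on the pot, with its bar at about -60°. The old cartridge, praline box, screwdriver and small cover looked unmoved in the last full top view. The arm hid the large cover there, so I did not recheck that one.

**What disagreed or was not checked:**
- While I felt for the top of the notches, the measured tilting moment briefly reached about 1.4 N m (both axes combined) at only a few newtons. I eased off before letting go.
- An automatic fit of the flange's edge in the top picture was inconclusive, so I judged levelness from circles drawn over the pictures.
- I did not test the lock by twisting the cover back.

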